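# Unwedge the draining board and hang the wedge on the cup tree

## Task

The board has drained: work the wooden wedge backwards out from under it, little by little, so that the board comes down gently, then lay the wedge flat on the ledge in the clear and let go of it. Take it again another way, with the hole left free, and hang it by its hole on the long slanted arm of the cup tree: slip it on along the arm, right down to the post, and leave it hanging there, with the cups, the tumbler and the scoop undisturbed throughout.

Things in the scene. Friction and masses are not known exactly. Their poses are not given: they have to be found in the camera images.
- wedge_mid (a point): Wooden wedge 170 x 40 mm, parallel sides, 90 g. Point at mid-length and mid-width, 9 mm above its flat underside; x to the thick end, z up. Top slopes from 6 mm thick at the tip (x -85) to 24 at x +45; then a flat 24 mm block with a hole to x +85. At the start its tapering part is under the board's front edge; 55 to 65 mm of the thick end stands out.
- wedge_hole (a point): Centre of the wedge's round hole (22 mm wide, through the 24 mm thick end, axis along z): 65 mm from wedge_mid along x, 12 mm above the underside. Same axes as wedge_mid.
- wedge_tip (a point): Middle of the wedge's thin end: 85 mm from wedge_mid along -x, 3 mm above the underside. Same axes as wedge_mid.
- rest: Fixed wooden back rail (46 mm high) of the draining board. Origin on the ledge under the board's middle; z up, x to the back. Rail at x 102 to 124 mm, 240 mm along y. Dark hardwood board (1.2 kg, 220 mm along y, 28 mm thick) hinged at x +100, front edge at x -100. The wedge comes out towards -x; drawing it takes about 5 to 15 N.
- board (a joint): Tilt of the draining board about its back hinge, rad: 0 = fully down, its underside then level 12 mm above the ledge; about 0.05 = propped by the wedge at the start. The board drops by its own weight as the wedge is drawn out.
- tree: Cup tree fixed to the ledge: wooden disc foot (130 mm across, 20 mm high) and post (22 mm across, 330 mm high with its ball). Origin on the ledge at the post's axis, z up, -x the side of the long arm. A short steel stub (50 mm) points back and up from 235 mm height on the +x side.
- long_peg: The cup tree's long slanted dark wooden arm: straight round rod, 9 mm thick, 100 mm long, rising at 45 degrees from the post towards the tree's -x. Origin where its axis leaves the post's front, 200 mm above the ledge; z runs along the arm to its tip (z = 100 mm); x points up and back at 45 degrees, across the arm; y is level.
- sippy_mid (a point): Bystander: stainless steel sippy cup with press-button lid, 68 mm across, 157 mm high, standing on a fixed bamboo coaster (90 mm square, 6 mm high). Point on its axis 70 mm above its base.
- frosted_mid (a point): Bystander: frosted plastic cup, 74 mm across at the rim, 100 mm high. Point on its axis at half height.
- tumbler_mid (a point): Bystander: small glass tumbler turned upside down, 68 mm across, 85 mm high. Point on its axis at half height.
- scoop_mid (a point): Bystander: plastic measuring scoop, bowl 48 mm across, 30 mm high, with a 14 mm wide handle reaching 98 mm from the bowl's centre along -x. Point on the bowl's axis, 15 mm up.
Mind the look-alikes: they are no part of the job. What is meant by the part that bears wedge_mid is not blue or green, and is the larger of those in its own colour.

How it is judged:
On the way, in this order (a step that is already met when the one before it is completed fails the run):
1. the board is fully down, and the wedge lies flat on the ledge, clear of the board, let go (value of joint board below 0.008 rad and (x of wedge_tip in the frame of rest below -0.105 m or y of wedge_tip in the frame of rest below -0.13 m or y of wedge_tip in the frame of rest above 0.13 m) and height (world z) of wedge_hole below 0.022 m and angle between wedge_mid's own z axis and vertical below 0.1 rad and contact force between the fingers and wedge below 0.05 N and linear speed of wedge below 0.03 m/s), for 0.2 s.
2. the wedge's hole is on the outer part of the long arm, threaded along it (x of wedge_hole in the frame of long_peg between -0.012 and 0.012 m and y of wedge_hole in the frame of long_peg between -0.012 and 0.012 m and z of wedge_hole in the frame of long_peg between 0.04 and 0.088 m and angle between the z axis of wedge_hole and the z axis of long_peg, either way round below 0.6 rad), for 0.05 s.
At the end, for the whole second after the job is handed in: The wedge hangs at rest by its hole on the long arm, the hole's centre within 12 mm of the arm's axis to each side and no more than 40 mm along the arm from the post, its thin end down (below 150 mm); nothing holds it; the board is fully down (under 0.008 rad) (x of wedge_hole in the frame of long_peg between -0.012 and 0.012 m and y of wedge_hole in the frame of long_peg between -0.012 and 0.012 m and z of wedge_hole in the frame of long_peg between 0 and 0.04 m and height (world z) of wedge_tip below 0.15 m and linear speed of wedge below 0.05 m/s and value of joint board below 0.008 rad and contact force between wedge and long_peg above 0.1 N); the robot touches nothing.
It fails at once if the draining board is let fall (closing faster than 1 rad/s) (velocity of joint board below -1 rad/s).
It fails at once if the steel sippy cup is shifted by more than 30 mm or tipped over (distance of sippy_mid from where it was at the start of the episode above 0.03 m or angle between sippy_mid's own z axis and vertical above 0.5 rad).
It fails at once if the frosted cup is shifted by more than 30 mm or tipped over (distance of frosted_mid from where it was at the start of the episode above 0.03 m or angle between frosted_mid's own z axis and vertical above 0.5 rad).
It fails at once if the glass tumbler is shifted by more than 30 mm or tipped over (distance of tumbler_mid from where it was at the start of the episode above 0.03 m or angle between tumbler_mid's own z axis and vertical above 0.5 rad).
It fails at once if the measuring scoop is shifted by more than 30 mm or tipped over (distance of scoop_mid from where it was at the start of the episode above 0.03 m or angle between scoop_mid's own z axis and vertical above 0.5 rad).
It also fails if it takes over 72 s, if anything falls off the work surface, if the arm or the gripper's body presses on something with over 40 N, if the wrist force passes 120 N, or if a joint passes its speed limit or range.

## Robot

A 6-joint arm with a two-finger parallel gripper is mounted at the origin on the work surface. World frame = base frame: x ahead of the robot, y to its left, z up, the work surface at z = 0. Lengths are in m, angles in rad, forces in N, time in s.
With the tool pointing down it reaches from about 0.325 to 0.9 m from the base axis. Payload 6.1 kg.
Tool frame: the origin (TCP) lies midway between the tips of the shut fingers; the grasp point (between the pads) lies 19 mm behind it (bot.grip_point_offset is the distance from the TCP to the grasp point, in m); z points along the fingers, y is the line along which they close (so a half turn about z gives the same grasp; the last joint's range is limited). The gripper opens to 87 mm and grips with 3 to 60 N. Pads are 19 mm wide; open, the fingers measure 117 mm over their backs; the gripper's body (75 mm by 190 mm) begins 51 mm behind the grasp point.
Start: joints at [-1.298, 0.22, 1.526, -0, 1.395, -0.126], TCP at [0.243, -0.576, 0.223] pointing down, gripper open.
Joint ranges: [-2.98, 2.98], [-0.91, 2.08], [0.09, 2.57], [-1.24, 4.39], [0.2, 2.65], [-2.68, 2.68]. Speed limits (rad/s): [2.57, 2.57, 3.01, 3.14, 3.14, 3.14].

## Interface

Orientations are given as a rotation vector (axis times angle).
In Python, from workcell import read_state, vision, bot gives the robot as it stands. The module is installed in compiled form; this text tells all that it offers.
- The arm moves only by the tool arm_command, never from a script. Its argument "deltas" is a list of rows, each a list of 7 numbers: the opening, from 0 (shut) to 1 (fully open), then the shift along the tool's x, y, z in m, then the turn, a rotation vector about the tool's x, y, z in rad. A call has 1 to 10 rows; each row is the pose to reach, as a shift and turn from the pose commanded when the call began, along the tool's axes at that moment; what a row does not reach only later rows make up. A row lasts 1/10 s, in which the tool goes at most 50 mm and 8.59 degrees, less where a joint would pass 70% of its speed; a pose out of reach is approached as far as the arm can. A call with a gripper value outside its range is refused whole. The fingers move at their own pace and stop on an object; "squeeze" is the grip in N (left out, the last holds). Time passes only in rows, so rows that repeat a pose let the fingers close. It gives the time, the measured TCP pose, the force, the opening and the grip force at its end, in the units of the state.
- read_state(): the state, without advancing time (a new reading comes with each control period).
- vision.capture(name): name is "scene" or "top" or "wrist"; returns a dict with "frame" (420x560x3 uint8, red, green, blue), "intrinsics" (3x3 intrinsics, pixels), "extrinsics" (4x4, takes a point from camera to world coordinates); the wrist camera has in their place "hand_eye" (4x4, takes a point from camera to tool coordinates, whose origin is the TCP and whose axes are the flange's). Camera axes: x right, y down, z forward; pixel columns grow to the right and rows downward; lengths in m; the calibration is good to about 2 mm. The wrist camera is an equidistant fisheye: a pixel r from the principal point sees the ray r / f radians off the axis. A picture is of the moment at which its call begins: read the wrist's pose just before it. There is no depth.
- bot.job_done(): hands the job in; it is judged then, once.
The state is a dict: "time": time; "q": joint angles; "joint_vel": joint speeds; "tau": joint torques, N m; "position": TCP position; "tcp_rot": TCP orientation; "force": force on the tool from outside, world axes, zero at the start; "torque": the same for the moment, N m; "finger_gap": finger opening in m; "grasp_force": force on a finger pad.
Only numpy, scipy, OpenCV 4.12 (cv2) and the standard library are available. Lean on these libraries where they do the work, as an engineer would, in place of code of your own. Each camera call takes 0.05 s, during which the arm holds its last target. There are 200 camera calls.

## Working session

There is one attempt and no reset: what is moved stays moved. The work goes in short steps, Python scripts to look and compute and a tool call to move; the robot and the scene stay as the last step left them, time stands still between calls to the robot, and variables do not carry over. Pictures are saved under pics/ and viewed, at most 11 in all, crops included, and the job is handed in when it is done.

Besides the shell and the picture viewer there is one more tool, called after "Call:" as name([rows], argument=value, ...), one row to a line, values as JSON. arm_command: Moves the arm, as the interface text tells. Its arguments: {"type":"object","properties":{"deltas":{"type":"array","items":{"type":"array","items":{"type":"number"}}},"squeeze":{"type":"number"}},"required":["deltas"]}

```bash
mkdir -p pics; cat > h.py <<'E'
import numpy as np, cv2
from scipy.spatial.transform import Rotation as R
from workcell import read_state, vision, bot
def ray(c,u,v):
    K=c['intrinsics'];T=c['extrinsics'];d=T[:3,:3]@np.linalg.inv(K)@np.array([u,v,1.]);return T[:3,3],d
def onz(c,u,v,z):
    o,d=ray(c,u,v);return o+d*(z-o[2])/d[2]
def proj(c,p):
    T=np.linalg.inv(c['extrinsics']);q=c['intrinsics']@(T[:3,:3]@np.asarray(p)+T[:3,3]);return q[:2]/q[2]
def save(c,n): cv2.imwrite('pics/'+n+'.png',c['frame'][:,:,::-1])
E
python3 - <<'E'
from h import *
import pickle
for n in('scene','top'):
    c=vision.capture(n);save(c,n+'0');pickle.dump(c,open(n+'0.pkl','wb'));print(n,c['intrinsics'].round(1).tolist(),c['extrinsics'].round(3).tolist())
a=cv2.imread('pics/scene0.png');b=cv2.imread('pics/top0.png')
print(read_state())
E
```

```text
scene [[456.2, 0.0, 275.2], [0.0, 456.2, 210.0], [0.0, 0.0, 1.0]] [[0.122, 0.847, -0.517, 1.181], [0.993, -0.102, 0.067, -0.002], [0.004, -0.522, -0.853, 1.111], [0.0, 0.0, 0.0, 1.0]]
top [[531.2, 0.0, 273.1], [0.0, 531.2, 213.9], [0.0, 0.0, 1.0]] [[-0.005, -0.993, 0.115, 0.395], [-1.0, 0.008, 0.022, 0.036], [-0.023, -0.115, -0.993, 1.811], [0.0, 0.0, 0.0, 1.0]]
{'time': 0.1, 'q': array([-1.29808203e+00,  2.21146746e-01,  1.52751700e+00,  3.13736262e-05,
        1.39468196e+00, -1.26104490e-01]), 'joint_vel': array([-2.13172802e-03, -3.63296685e-03, -2.24079284e-03,  1.81011362e-05,
       -3.87483289e-04,  3.38137294e-04]), 'tau': array([ 2.29516001e-03, -4.95946169e+01, -3.88515759e+01,  7.02106906e-02,
        5.15519525e-02, -7.93049253e-05]), 'position': array([ 0.24255771, -0.57540401,  0.22153622]), 'tcp_rot': array([-3.07762385e+00, -6.21964257e-01,  1.53210913e-04]), 'force': array([-0.5900956 ,  0.10860708,  0.41394116]), 'torque': array([-0.02900601, -0.05543573, -0.00516461]), 'grasp_force': 0.0, 'finger_gap': 0.08734154990796592}
```

View pics/scene0.png

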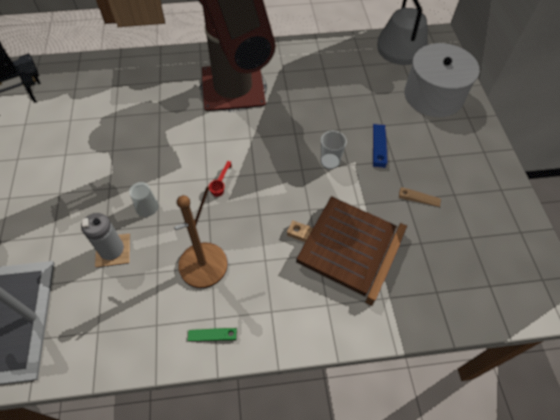

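View pics/top0.png

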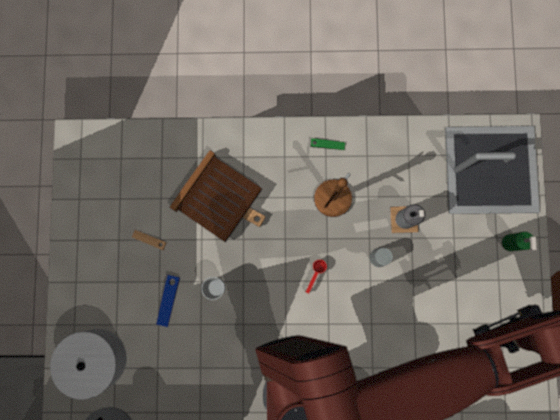

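Scene view: wooden wedge end sticks out of the board at (299,230), loose small wooden one at (420,196), blue one at (379,145), green one at (212,335). The tree foot is at (203,265), the ball at (184,202). In the top view they are at (257,217), (150,239), (169,300), (328,144). The brown wedge under the board (299,230) is the one meant, because it is neither blue nor green and is larger than the loose wooden one. I'll confirm with an enlarged crop.

```bash
python3 - <<'E'
from h import *
a=cv2.imread('pics/scene0.png');b=cv2.imread('pics/top0.png')
A=cv2.resize(a[185:305,275:425],None,fx=4,fy=4,interpolation=cv2.INTER_CUBIC)
B=cv2.resize(b[140:250,160:285],None,fx=4,fy=4,interpolation=cv2.INTER_CUBIC)
C=cv2.resize(a[170:290,160:260],None,fx=4,fy=4,interpolation=cv2.INTER_CUBIC)
B=cv2.resize(b[195:240,225:285],None,fx=6,fy=6,interpolation=cv2.INTER_CUBIC)
A=cv2.resize(a[210:250,275:335],None,fx=6,fy=6,interpolation=cv2.INTER_CUBIC)
L=np.zeros((510,360,3),np.uint8);L[:240]=A;L[240:510]=B
D=np.zeros((510,400,3),np.uint8);D[:480]=C
cv2.imwrite('pics/crop1.png',np.hstack([L,D]))
E
```

```text
(no output)
```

View pics/crop1.png

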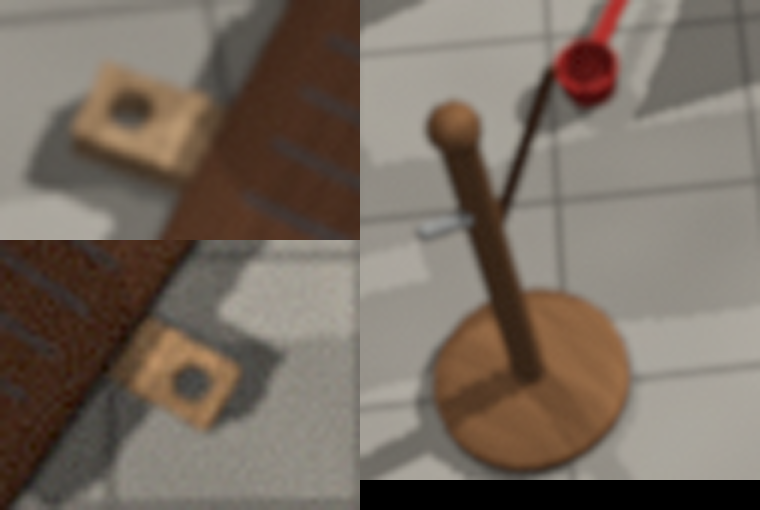

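Confirmed: light-wood block with its hole (scene ≈ (297,228), top ≈ (257,218)) juts from the board's front edge. The arm's tip is at scene ≈ (208,188) and it leaves the post at ≈ (195,224).

```bash
python3 - <<'E'
from h import *
import pickle
S=pickle.load(open('scene0.pkl','rb'));T=pickle.load(open('top0.pkl','rb'))
def mask(c,lo,hi,box):
    h=cv2.cvtColor(c['frame'],cv2.COLOR_RGB2HSV);m=cv2.inRange(h,lo,hi);k=np.zeros_like(m);x0,y0,x1,y1=box;k[y0:y1,x0:x1]=m[y0:y1,x0:x1];return k
def big(m):
    cs,_=cv2.findContours(m,cv2.RETR_EXTERNAL,cv2.CHAIN_APPROX_NONE);return max(cs,key=cv2.contourArea)
for n,c,p in(('S',S,(291,233)),('T',T,(252,213)),('Tb',T,(215,185)),('Sd',S,(203,275)),('Td',T,(333,205))):
    print(n,cv2.cvtColor(c['frame'],cv2.COLOR_RGB2HSV)[p[1],p[0]])
# wedge hole from crops
for c,uv in((S,(296.7,228)),(T,(256.7,218.3))): print('hole',onz(c,*uv,.020).round(4))
# foot
for c,b in((S,(170,235,235,295)),(T,(305,172,358,222))):
    m=mask(c,(5,90,60),(18,255,255),b);k=big(m);e=cv2.fitEllipse(cv2.convexHull(k));print('foot',e,onz(c,*e[0],.018).round(4))
# block
for c,b in((S,(285,215,318,246)),(T,(243,203,268,228))):
    m=mask(c,(8,60,120),(25,200,255),b);k=big(m);r=cv2.minAreaRect(k);print('blk',r,[onz(c,*q,.024).round(4).tolist() for q in cv2.boxPoints(r)])
# board top in top view
m=mask(T,(0,110,20),(14,255,140),(160,145,270,250));r=cv2.minAreaRect(big(m));print('board',r,[onz(T,*q,.05).round(4).tolist() for q in cv2.boxPoints(r)])
# triangulate peg tip using scene tip + known height
for h,uv in((.2+.0707,(208,188)),(.2,(195,224))): print('peg',onz(S,*uv,h).round(4))
np.set_printoptions(linewidth=200)
# scoop, cups
m=mask(S,(0,150,100),(8,255,255),(200,150,240,200))|mask(S,(172,150,100),(180,255,255),(200,150,240,200));k=big(m);print('scoop',cv2.minAreaRect(k),[onz(S,*q[0],.02).round(3).tolist() for q in k[::8]])
for n,uv,z in(('sippy',(404,220),0.0),('frost',(383,257),.1),('tumb',(214,288),.085)): print(n,onz(T,*uv,z).round(3))
E
python3 - <<'E'
import cv2
b=cv2.imread('pics/top0.png')
cv2.imwrite('pics/crop2.png',cv2.resize(b[165:300,300:430],None,fx=4.4,fy=4.4,interpolation=cv2.INTER_CUBIC))
E
```

```text
S [ 15 106 132]
T [ 15 119 172]
Tb [ 11 170  72]
Sd [ 13 137 127]
Td [ 13 154 126]
hole [0.5842 0.1349 0.02  ]
hole [0.5878 0.132  0.02  ]
foot ((201.6533660888672, 261.91961669921875), (47.44004440307617, 52.48326873779297), 169.526611328125) [ 0.6541 -0.1274  0.018 ]
foot ((333.2872619628906, 196.71937561035156), (36.512969970703125, 40.21489334106445), 37.001068115234375) [ 0.6597 -0.1288  0.018 ]
blk ((297.9794616699219, 228.5548095703125), (19.54587173461914, 13.693815231323242), 20.556045532226562) [[0.594, 0.1051, 0.024], [0.5556, 0.1237, 0.024], [0.5831, 0.1704, 0.024], [0.6207, 0.1512, 0.024]]
blk ((255.10769653320312, 217.56153869628906), (15.132237434387207, 12.775575637817383), 29.74488067626953) [[0.5841, 0.1702, 0.024], [0.6217, 0.1487, 0.024], [0.5957, 0.1042, 0.024], [0.5582, 0.1257, 0.024]]
board ((216.65655517578125, 198.36123657226562), (68.99276733398438, 69.21461486816406), 36.67435073852539) [[0.6301, 0.4274, 0.05], [0.8189, 0.2897, 0.05], [0.6757, 0.1024, 0.05], [0.4905, 0.2404, 0.05]]
peg [ 0.5971 -0.0776  0.2707]
peg [ 0.6444 -0.1181  0.2   ]
scoop ((223.3845977783203, 171.92308044433594), (4.992302417755127, 22.742708206176758), 33.6900634765625) [[0.335, -0.039, 0.02], [0.364, -0.053, 0.02], [0.391, -0.066, 0.02], [0.402, -0.067, 0.02], [0.378, -0.054, 0.02], [0.354, -0.038, 0.02]]
sippy [ 0.58  -0.369  0.   ]
frost [ 0.452 -0.276  0.1  ]
tumb [0.356 0.267 0.085]
```

View pics/crop2.png

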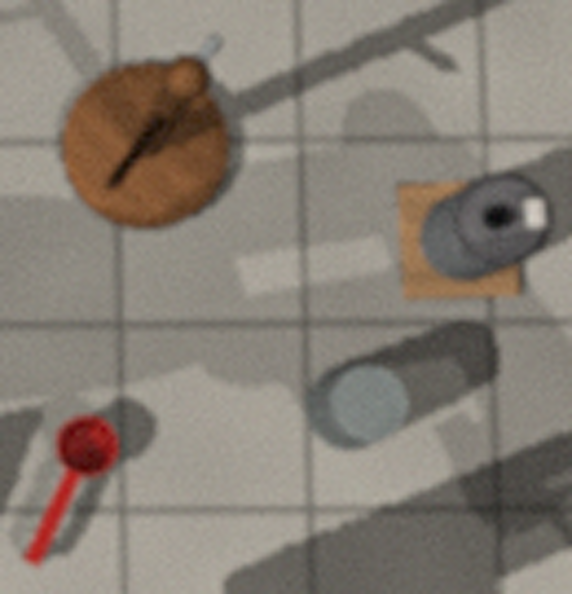

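Top crop: arm tip at top-view px ≈ (325,207.3), scoop bowl ≈ (320,266), frosted cup ≈ (382,256), sippy ≈ (405,219). Next I refine the arm's yaw and compute the pre-grasp move.

```bash
cat >> h.py <<'E'
def down(yaw_y, tilt=0.):  # tool z down, tool y (closing) at world yaw_y deg
    a=np.radians(yaw_y);y=np.array([np.cos(a),np.sin(a),0]);z=np.array([0,0,-1.]);return R.from_matrix(np.c_[np.cross(y,z),y,z])
def delta(p,rot,cmd=None):
    s=read_state();p0,r0=(s['position'],R.from_rotvec(s['tcp_rot'])) if cmd is None else cmd
    d=r0.inv().apply(np.asarray(p)-p0);w=(r0.inv()*rot).as_rotvec()
    print('delta',d.round(4).tolist(),w.round(4).tolist(),'rows',np.linalg.norm(d)/.05,np.degrees(np.linalg.norm(w))/8.59)
E
python3 - <<'E'
from h import *
import pickle
S=pickle.load(open('scene0.pkl','rb'));T=pickle.load(open('top0.pkl','rb'))
def tri(a,b):
    (o,d),(p,e)=ray(S,*a),ray(T,*b);A=np.c_[d,-e];t=np.linalg.lstsq(A,p-o,rcond=None)[0];x,y=o+d*t[0],p+e*t[1];return ((x+y)/2).round(4),np.linalg.norm(x-y).round(4)
print('tip',tri((208,188),(325,207.3)),onz(T,325,207.3,.2707).round(4))
print('ball',tri((184,202),(342,182.5)))
print('scoop bowl',onz(S,217,187,.02),onz(T,320,266,.02))
print('frost',onz(T,383,257,.1),'sippy top',onz(T,417,214,.16))
u=np.array([np.cos(np.radians(-120.4)),np.sin(np.radians(-120.4))])
g=np.array([.587,.133])+.004*u;print(g)
delta([*g,.09],down(-30.4))
E
```

```text
tip (array([ 0.5923, -0.0798,  0.2639]), np.float64(0.0032)) [ 0.5915 -0.0809  0.2707]
ball (array([ 0.6566, -0.1258,  0.3144]), np.float64(0.0025))
scoop bowl [ 0.422452   -0.07400949  0.02      ] [ 0.42543086 -0.07988513  0.02      ]
frost [ 0.45153255 -0.27620223  0.1       ] sippy top [ 0.58219389 -0.37436206  0.16      ]
[0.58497586 0.12954995]
delta [0.5893, -0.5164, 0.1326] [-0.0016, -0.0008, -0.6414] rows 15.893546583840473 4.27820908208898
```

Call:
arm_command([
  [1,0.03,-0.026,0,0,0,-0.04],
  [1,0.07,-0.061,0,0,0,-0.08],
  [1,0.105,-0.092,0,0,0,-0.12],
  [1,0.14,-0.123,0,0,0,-0.16],
  [1,0.175,-0.153,0,0,0,-0.2],
  [1,0.21,-0.184,0,0,0,-0.24],
  [1,0.245,-0.215,0,0,0,-0.28],
  [1,0.28,-0.245,0,0,0,-0.32],
  [1,0.315,-0.276,0,0,0,-0.36],
  [1,0.35,-0.307,0,0,0,-0.4],
])

```text
time: 1.1
position: [0.4463, -0.1552, 0.2224]
tcp_rot: [-2.893, -1.224, 0.0]
force: [0.8, -0.6, 0.4]
finger_gap: 0.0871
grasp_force: 0.0
```

```bash
python3 - <<'E'
from h import *
print(read_state()['position'],read_state()['q']);delta([.585,.1295,.13],down(-30.4))
E
```

```text
[ 0.44628476 -0.15523151  0.22237813] [-5.01875069e-01 -1.52675967e-01  1.90964254e+00  1.67074509e-05
  1.38466161e+00  2.68703445e-01]
delta [0.3009, -0.0988, 0.0924] [-0.0, -0.0, -0.24] rows 6.598414070632469 1.6008235153845474
```

Call:
arm_command([
  [1,0.043,-0.014,0,0,0,-0.04],
  [1,0.086,-0.028,0,0,0,-0.08],
  [1,0.129,-0.042,0,0,0,-0.12],
  [1,0.172,-0.056,0.0,0,0,-0.16],
  [1,0.215,-0.07,0.02,0,0,-0.2],
  [1,0.258,-0.084,0.04,0,0,-0.24],
  [1,0.29,-0.095,0.07,0,0,-0.24],
  [1,0.301,-0.099,0.092,0,0,-0.24],
  [1,0.301,-0.099,0.092,0,0,-0.24],
])

```text
time: 2.0
position: [0.5821, 0.1292, 0.1257]
tcp_rot: [-2.722, -1.561, 0.012]
force: [-1.3, 0.4, 0.4]
finger_gap: 0.0869
grasp_force: 0.0
```

```bash
python3 - <<'E'
from h import *
s=read_state();c=vision.capture('wrist');save(c,'w1');print(s['position'],s['tcp_rot'],c['hand_eye'].round(4).tolist(),c['intrinsics'].tolist())
delta([.585,.1295,.13],down(-30.4))
E
```

```text
[0.58205287 0.12917312 0.12573789] [-2.72196835 -1.56111907  0.0115459 ] [[-0.0008, -0.9607, -0.2776, 0.0767], [1.0, -0.0008, -0.0001, -0.0006], [-0.0001, -0.2776, 0.9607, -0.1622], [0.0, 0.0, 0.0, 1.0]] [[325.19226210127806, 0.0, 279.5167836306856], [0.0, 325.19226210127806, 208.38222040344084], [0.0, 0.0, 1.0]]
delta [0.0021, 0.0009, -0.002] [-0.0042, 0.0032, 0.0003] rows 0.06061599226895306 0.03559917083209185
```

View pics/w1.png

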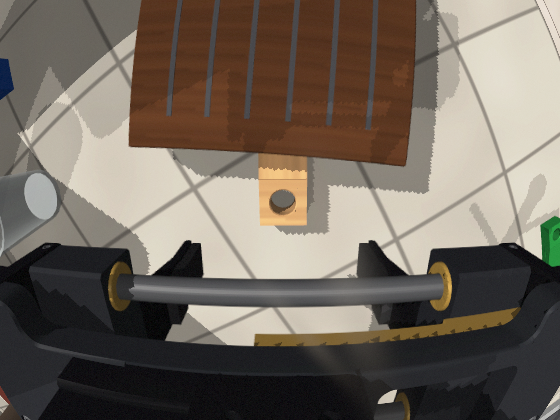

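Wrist view: the block is square to the tool, with the hole at (283,202) and the end face along row 225, centred on column ~283. The board edge is at rows 148–165.

```bash
cat >> h.py <<'E'
def wray(c,s,u,v):
    K=c['intrinsics'];x,y=(u-K[0,2])/K[0,0],(v-K[1,2])/K[1,1];r=np.hypot(x,y)+1e-12
    d=np.array([x/r*np.sin(r),y/r*np.sin(r),np.cos(r)]);H=c['hand_eye'];A=R.from_rotvec(s['tcp_rot'])
    return s['position']+A.apply(H[:3,3]),A.apply(H[:3,:3]@d)
def won(c,s,u,v,z):
    o,d=wray(c,s,u,v);return o+d*(z-o[2])/d[2]
E
python3 - <<'E'
from h import *
s=read_state();c=vision.capture('wrist')
for u,v in((283,202),(259.5,225),(307.5,225),(259,178),(306.5,178)): print(won(c,s,u,v,.024).round(4))
l,r=won(c,s,129,147,.05),won(c,s,405,165,.05);print('board edge',l,r,np.degrees(np.arctan2(*(l-r)[1::-1])))
delta([.585,.1295,.005],down(-30.4))
E
```

```text
[0.5873 0.1316 0.024 ]
[0.5593 0.124  0.024 ]
[0.5952 0.103  0.024 ]
[0.5805 0.1596 0.024 ]
[0.6147 0.1396 0.024 ]
board edge [0.50842799 0.23888773 0.05      ] [0.68828221 0.11560028 0.05      ] 145.56992787276943
delta [0.0023, -0.0003, 0.1249] [-0.0016, 0.0015, -0.0008] rows 2.4992375650826957 0.015337100718422786
```

Call:
arm_command([
  [1,0.002,0,0.03,0,0,0],
  [1,0.002,0,0.065,0,0,0],
  [1,0.002,0,0.095,0,0,0],
  [1,0.002,0,0.115,0,0,0],
  [1,0.002,0,0.123,0,0,0],
  [0.3,0.002,0,0.123,0,0,0],
  [0.3,0.002,0,0.123,0,0,0],
  [0.3,0.002,0,0.123,0,0,0],
  [0.3,0.002,0,0.123,0,0,0],
  [0.3,0.002,0,0.123,0,0,0],
], squeeze=40)

```text
time: 3.1
position: [0.5867, 0.1294, 0.0085]
tcp_rot: [2.727, 1.559, 0.002]
force: [0.1, -0.3, -0.1]
finger_gap: 0.0549
grasp_force: 0.0
```

Call:
arm_command([
  [0,0,0,0.002,0,0,0],
  [0,0,0,0.002,0,0,0],
  [0,0,0,0.002,0,0,0],
  [0,0,0,0.002,0,0,0],
  [0,0,0,0.002,0,0,0],
  [0,0,0,0.002,0,0,0],
], squeeze=40)

```text
time: 3.7
position: [0.5854, 0.1296, 0.0054]
tcp_rot: [-2.726, -1.559, 0.002]
force: [-4.7, 2.0, 2.9]
finger_gap: 0.0399
grasp_force: 40.0
```

Call:
arm_command([
  [0,-0.002,0,0,0,0,0],
  [0,-0.006,0,0,0,0,0],
  [0,-0.011,0,0,0,0,0],
  [0,-0.016,0,0,0,0,0],
  [0,-0.021,0,0,0,0,0],
  [0,-0.026,0,0,0,0,0],
  [0,-0.031,0,0,0,0,0],
  [0,-0.036,0,0,0,0,0],
  [0,-0.041,0,0,0,0,0],
  [0,-0.046,0,0,0,0,0],
])

```text
time: 4.7
position: [0.5626, 0.0893, 0.0056]
tcp_rot: [2.727, 1.559, 0.0]
force: [1.2, 2.8, -2.7]
finger_gap: 0.0396
grasp_force: 40.0
```

Call:
arm_command([
  [0,-0.005,0,0,0,0,0],
  [0,-0.01,0,0,0,0,0],
  [0,-0.016,0,0,0,0,0],
  [0,-0.022,0,0,0,0,0],
  [0,-0.028,0,0,0,0,0],
  [0,-0.034,0,0,0,0,0],
  [0,-0.04,0,0,0,0,0],
  [0,-0.046,0,0,0,0,0],
  [0,-0.052,0,0,0,0,0],
  [0,-0.058,0,0,0,0,0],
])

```text
time: 5.7
position: [0.5331, 0.0392, 0.0056]
tcp_rot: [2.727, 1.559, -0.0]
force: [-0.1, 1.1, -0.3]
finger_gap: 0.0396
grasp_force: 40.0
```

Call:
arm_command([
  [0,-0.006,0,0,0,0,0],
  [0,-0.014,0,0,0,0,0],
  [0,-0.022,0,0,0,0,0],
  [0,-0.03,0,0,0,0,0],
  [0,-0.038,0,0,0,0,0],
  [0,-0.044,0,0,0,0,0],
  [0,-0.048,0,0,0,0,0],
  [0,-0.05,0,0,0,0,0],
  [0,-0.05,0,0,0,0,0],
])

```text
time: 6.6
position: [0.5079, -0.0036, 0.0056]
tcp_rot: [2.727, 1.559, 0.0]
force: [-0.3, 0.2, -1.1]
finger_gap: 0.0398
grasp_force: 40.0
```

Call:
arm_command([
  [1,0,0,0,0,0,0],
  [1,0,0,0,0,0,0],
  [1,0,0,0,0,0,0],
  [1,0,0,0,0,0,0],
  [1,0,0,0,0,0,0],
  [1,0,0,0,0,0,0],
  [1,0,0,0,0,0,0],
  [1,0,0,0,0,0,0],
])

```text
time: 7.4
position: [0.5079, -0.0034, 0.0056]
tcp_rot: [-2.727, -1.559, -0.0]
force: [0.0, 0.3, -0.3]
finger_gap: 0.086
grasp_force: 0.0
```

```bash
python3 - <<'E'
from h import *
s=read_state();c=vision.capture('wrist');save(c,'w2');t=vision.capture('top');save(t,'t2');print(s['position'],s['tcp_rot'])
a=cv2.imread('pics/w2.png');b=cv2.imread('pics/t2.png')
b=cv2.resize(b[140:300,170:400],None,fx=560/230,fy=560/230)
a=a[:210]
cv2.imwrite('pics/v2.png',np.vstack([a,b])[:600])
E
```

```text
[ 0.50794556 -0.00338963  0.00555598] [-2.72726966e+00 -1.55935972e+00 -2.93772070e-05]
```

View pics/v2.png

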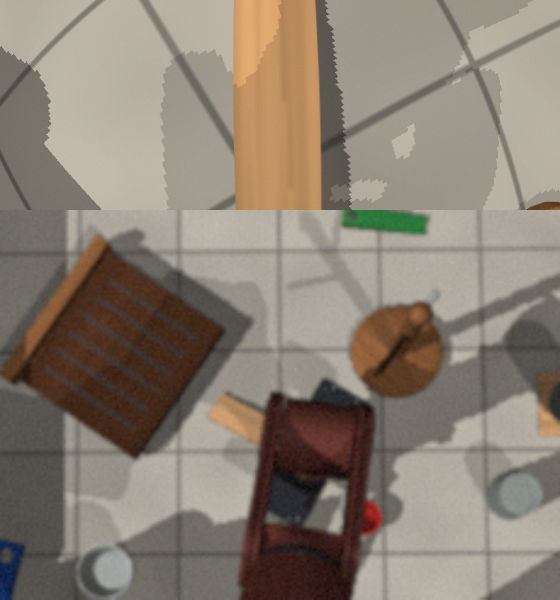

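The wedge lies flat and clear of the lowered board (its thin end is at ≈ (230,410) in the lower crop), let go. Next I slide the open fingers along it towards the thin half and take it again there, leaving the hole free.

Call:
arm_command([
  [1,0.01,0,0,0,0,0],
  [1,0.025,0,0,0,0,0],
  [1,0.045,0,0,0,0,0],
  [1,0.063,0,0,0,0,0],
  [1,0.074,0,0.001,0,0,0],
  [1,0.077,0,0.002,0,0,0],
  [0,0.077,0,0.002,0,0,0],
  [0,0.077,0,0.002,0,0,0],
  [0,0.077,0,0.002,0,0,0],
  [0,0.077,0,0.002,0,0,0],
], squeeze=45)

```text
time: 8.5
position: [0.5468, 0.0625, 0.0036]
tcp_rot: [-2.728, -1.558, 0.0]
force: [-0.4, 0.2, -0.7]
finger_gap: 0.0625
grasp_force: 0.0
```

Call:
arm_command([
  [0,0,0,0,0,0,0],
  [0,0,0,0,0,0,0],
  [0,0,0,0,0,0,0],
  [0,0,0,0,0,0,0],
  [0,0,0,0,0,0,0],
  [0,0,0,0,0,0,0],
], squeeze=45)

```text
time: 9.1
position: [0.547, 0.0629, 0.0036]
tcp_rot: [2.727, 1.559, -0.0]
force: [-0.5, -1.2, 1.8]
finger_gap: 0.0392
grasp_force: 45.0
```

```bash
python3 - <<'E'
from h import *
t=vision.capture('top')
s=read_state();r=R.from_rotvec(s['tcp_rot']);print(s['position'],r.as_matrix().round(3).tolist(),s['q'].round(3),s['finger_gap'],s['grasp_force'])
E
```

```text
[0.546986   0.06291438 0.00360131] [[0.507, 0.862, -0.0], [0.862, -0.507, -0.0], [-0.0, 0.0, -1.0]] [-0.029  0.311  1.869 -0.     0.961  0.503] 0.03976424241351654 45.00025092624128
```

Call:
arm_command([
  [0,0,0,-0.01,0,0,0],
  [0,0,0,-0.035,0,0,0],
  [0,0,0,-0.075,0,0,0],
  [0,-0.003,-0.005,-0.115,0,0,0],
  [0,-0.008,-0.012,-0.155,0,0,0],
  [0,-0.013,-0.02,-0.195,0,0,0],
  [0,-0.018,-0.027,-0.235,0,0,0],
  [0,-0.023,-0.034,-0.275,0,0,0],
  [0,-0.026,-0.039,-0.305,0,0,0],
  [0,-0.026,-0.039,-0.316,0,0,0],
])

```text
time: 10.15
position: [0.5011, 0.0605, 0.3243]
tcp_rot: [2.724, 1.558, 0.01]
force: [0.4, -0.9, -0.7]
finger_gap: 0.0399
grasp_force: 45.0
```

```bash
cat >> h.py <<'E'
AX=np.array([.657,-.127]);HT=np.array([-.075,0,-.0084])
def peg(P):
    a=np.radians(P);h=np.array([np.cos(a),np.sin(a),0]);k=np.array([0,0,1.])
    return np.r_[AX,.2]+.011*h, (h+k)/2**.5, h
def hang(P,s,th=0.,off=(0,0,0)):   # hole at arm coordinate s, wedge swung th deg to vertical
    b,z,h=peg(P);e=np.radians(45-th);k=np.array([0,0,1.]);w=np.cos(e)*h+np.sin(e)*k;tx=np.sin(e)*h-np.cos(e)*k;tz=-w
    r=R.from_matrix(np.c_[tx,np.cross(tz,tx),tz]);return b+s*z+off-r.apply(HT),r
E
python3 - <<'E'
from h import *
s=read_state();print(s['position'],s['q'].round(3),s['finger_gap'])
p,r=hang(144,.15);print(p)
delta([.50,.06,.32],r);print(r.as_matrix().round(3))
q=R.from_rotvec(s['tcp_rot']);w=(q.inv()*r).as_rotvec();print(np.degrees(np.linalg.norm(w)))
for f in(.1*np.arange(1,11)): print((w*f*.9).round(3))
# intermediate closing dir / thick directions
for f in(.25,.5,.75): print(((q*R.from_rotvec(w*f)).as_matrix()).round(2).tolist())
E
```

```text
[0.50109155 0.06046758 0.32432864] [-0.036 -0.126  1.697  0.     1.564  0.495] 0.03988039100619654
[ 0.52419231 -0.03050957  0.24709331]
delta [-0.001, -0.0007, 0.0043] [-0.5694, -0.6334, -1.3947] rows 0.0897714616574944 10.90043782750385
[[-0.572  0.588  0.572]
 [ 0.416  0.809 -0.416]
 [-0.707 -0.    -0.707]]
93.63476093825807
[-0.051 -0.057 -0.126]
[-0.102 -0.114 -0.251]
[-0.154 -0.171 -0.377]
[-0.205 -0.228 -0.502]
[-0.256 -0.285 -0.628]
[-0.307 -0.342 -0.753]
[-0.359 -0.399 -0.879]
[-0.41  -0.456 -1.004]
[-0.461 -0.513 -1.13 ]
[-0.512 -0.57  -1.255]
[[0.19, 0.98, 0.08], [0.97, -0.17, -0.2], [-0.18, 0.12, -0.98]]
[[-0.13, 0.97, 0.22], [0.92, 0.2, -0.34], [-0.38, 0.16, -0.91]]
[[-0.4, 0.83, 0.39], [0.72, 0.55, -0.42], [-0.56, 0.11, -0.82]]
```

Call:
arm_command([
  [0,0,0,0,-0.05,-0.055,-0.125],
  [0,0,0,0,-0.1,-0.115,-0.25],
  [0,0,0,0,-0.155,-0.17,-0.375],
  [0,0,0,0,-0.205,-0.23,-0.5],
  [0,0,0,0,-0.255,-0.285,-0.63],
  [0,0,0,0,-0.31,-0.34,-0.755],
  [0,0,0,0,-0.36,-0.4,-0.88],
  [0,0,0,0,-0.41,-0.455,-1.005],
  [0,0,0,0,-0.46,-0.515,-1.13],
  [0,0,0,0,-0.51,-0.57,-1.255],
])

```text
time: 11.15
position: [0.4998, 0.0609, 0.3178]
tcp_rot: [0.932, 2.265, -0.291]
force: [0.2, -0.1, -1.1]
finger_gap: 0.0394
grasp_force: 45.0
```

```bash
python3 - <<'E'
from h import *
s=read_state();print(s['position'],s['q'].round(3),s['finger_gap'])
delta(*hang(144,.16))
E
```

```text
[0.49977577 0.06086677 0.31782933] [ 0.359 -0.388  2.074 -0.677  1.162 -0.247] 0.039437878587655864
delta [-0.0157, -0.0527, 0.0948] [-0.061, -0.0698, -0.1294] rows 2.1918124619577717 1.0614374601005447
```

Call:
arm_command([
  [0,-0.003,-0.01,0.018,-0.02,-0.02,-0.04],
  [0,-0.007,-0.022,0.04,-0.04,-0.05,-0.09],
  [0,-0.011,-0.037,0.066,-0.06,-0.07,-0.13],
  [0,-0.015,-0.05,0.088,-0.06,-0.07,-0.13],
  [0,-0.016,-0.053,0.095,-0.06,-0.07,-0.13],
  [0,-0.016,-0.053,0.095,-0.06,-0.07,-0.13],
  [0,-0.016,-0.053,0.095,-0.06,-0.07,-0.13],
])

```text
time: 11.85
position: [0.5189, -0.0268, 0.256]
tcp_rot: [0.743, 2.258, -0.303]
force: [0.2, -0.5, -0.5]
finger_gap: 0.0397
grasp_force: 45.0
```

```bash
python3 - <<'E'
from h import *
import pickle
S=vision.capture('scene');T=vision.capture('top');pickle.dump((S,T),open('c3.pkl','wb'));save(S,'s3');save(T,'t3')
s=read_state();print(s['position'],s['q'].round(3))
delta(*hang(144,.16))
h=s['position']+R.from_rotvec(s['tcp_rot']).apply(HT);b,z,_=peg(144)
for c in(S,T): print(proj(c,h),proj(c,b+.1*z),proj(c,b))
a=cv2.imread('pics/s3.png');b=cv2.imread('pics/t3.png')
f=lambda i,x,y:cv2.resize(i[y:y+100,x:x+100],None,fx=4,fy=4,interpolation=cv2.INTER_CUBIC)
cv2.imwrite('pics/v3.png',np.hstack([f(a,165,150),f(b,280,145)]))
E
```

```text
[ 0.51917725 -0.02633073  0.2566178 ] [ 0.115 -0.468  2.276 -0.704  0.834 -0.47 ]
delta [0.0021, -0.0004, 0.0013] [-0.0009, 0.0005, -0.0065] rows 0.05105915011781264 0.04408046333666865
[215.29726633 160.31808883] [207.24756349 185.76370391] [193.97267601 225.50372996]
[316.98410653 217.47333154] [324.34823702 207.50473104] [335.97143005 191.7697268 ]
```

View pics/v3.png

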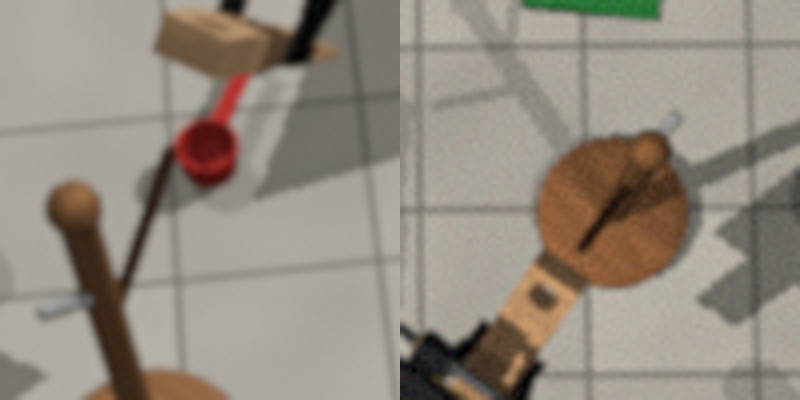

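Left (scene): the block's end face has corners ≈ (172,10),(270,40),(258,75),(155,48) in the crop, and the arm's tip is at (172,150). Right (top): the hole is at (543,295), nearly in line with the arm's tip at (582,248). I'll check the scene residual numerically.

```bash
python3 - <<'E'
from h import *
import pickle
S,T=pickle.load(open('c3.pkl','rb'))
s=read_state();r=R.from_rotvec(s['tcp_rot']);P=s['position']
def pr(c,t,x0,y0): q=proj(c,P+r.apply(HT+np.array(t)));return ((q-[x0,y0])*4).round(1)
print('end corners scene',[pr(S,t,165,150).tolist() for t in((-.02,.02,-.012),(-.02,-.02,-.012),(-.02,.02,.012),(-.02,-.02,.012))])
print('top: hole face',pr(T,(0,0,-.012),280,145)+[400,0],'end',[(pr(T,t,280,145)+[400,0]).tolist() for t in((-.02,.02,.012),(-.02,-.02,.012),(-.02,.02,-.012),(-.02,-.02,-.012))])
b,z,h=peg(144)
for c,x0,y0 in((S,165,150),(T,280,145)): print('peg tip/base',((proj(c,b+.1*z)-[x0,y0])*4).round(1),((proj(c,b)-[x0,y0])*4).round(1))
# dark line of the arm in scene
g=cv2.cvtColor(S['frame'],cv2.COLOR_RGB2GRAY)
for y in range(186,224,4): x=195+np.argmin(g[y,195:212]); row=255-g[y,x-3:x+4].astype(float); row-=row.min(); print(y,round(x+(row*np.arange(-3,4)).sum()/row.sum(),2),g[y,x],end=' | ')
# expected columns
print();print([tuple(proj(S,b+k*z).round(1)) for k in(.02,.04,.06,.08,.1)])
E
```

```text
end corners scene [[222.2, 37.1], [159.6, 8.1], [208.1, 78.6], [146.1, 49.4]]
top: hole face [541.7 298.4] end [[543.9, 246.7], [590.3, 279.7], [531.2, 263.2], [578.1, 296.7]]
peg tip/base [169.  143.1] [115.9 302. ]
peg tip/base [177.4 250. ] [223.9 187.1]
186 212.18 53 | 190 206.75 36 | 194 205.07 35 | 198 203.56 38 | 202 202.54 36 | 206 200.66 50 | 210 199.31 43 | 214 197.98 41 | 218 196.41 52 | 222 194.15 50 | 
[(np.float64(196.6), np.float64(217.7)), (np.float64(199.2), np.float64(209.9)), (np.float64(201.9), np.float64(201.9)), (np.float64(204.5), np.float64(193.9)), (np.float64(207.2), np.float64(185.8))]
```

```bash
python3 - <<'E'
from h import *
import pickle
S,T=pickle.load(open('c3.pkl','rb'))
h=cv2.cvtColor(S['frame'],cv2.COLOR_RGB2HSV);m=cv2.inRange(h,(8,70,60),(25,255,255));k=np.zeros_like(m);k[150:172,200:236]=m[150:172,200:236]
for y in range(150,171,2): print(y,''.join('#' if v else '.' for v in k[y,200:240]), h[y,200:236:3,2])
E
```

```text
150 ........................................ [170 168 159 175 174 174 167  34  20 147 177 177]
152 ....................##.................. [170 169 151 179 178 177 161  60  32 163 177 177]
154 ......####################.............. [170 170 124 156 175 160 166 154 122 143 169 176]
156 ......#########################......... [171 168 117 118 135 147 142 159 169 141 124 141]
158 .....###############################.... [172 161 107 114 116 121 146 166 176 165 132  88]
160 .....###############################.... [171 148 105 107 110 110 116 136 127 116 121  82]
162 ....################################.... [172 138 105 104 106 105 108 111 111 111 114  77]
164 ........###########################..... [173 166 126 112 105 106 105 111 111 113 105  74]
166 .............####################....... [172 173 147 157 122 105 106 113 108 114  95  98]
168 .................########...#........... [173 173 150 176 168 141 114 112 134 140 122 156]
170 ........................................ [174 174 150 176 175 173 134 136 176 170 166 155]
```

```bash
python3 - <<'E'
from h import *
for s in(.11,.065,.036): delta(*hang(144,s,0,(0,-.0027,0)))
E
```

```text
delta [0.001, -0.0026, 0.0525] [-0.0009, 0.0005, -0.0065] rows 1.0507535444558054 0.04408046333666865
delta [0.001, -0.0025, 0.0975] [-0.0009, 0.0005, -0.0065] rows 1.9500623376880182 0.04408046333666865
delta [0.0011, -0.0025, 0.1265] [-0.0009, 0.0005, -0.0065] rows 2.5298773954478886 0.04408046333666865
```

Call:
arm_command([
  [0,0.001,-0.0025,0.01,0,0,-0.006],
  [0,0.001,-0.0025,0.025,0,0,-0.006],
  [0,0.001,-0.0025,0.04,0,0,-0.006],
  [0,0.001,-0.0025,0.05,0,0,-0.006],
  [0,0.001,-0.0025,0.058,0,0,-0.006],
  [0,0.001,-0.0025,0.066,0,0,-0.006],
  [0,0.001,-0.0025,0.074,0,0,-0.006],
  [0,0.001,-0.0025,0.082,0,0,-0.006],
  [0,0.001,-0.0025,0.09,0,0,-0.006],
  [0,0.001,-0.0025,0.097,0,0,-0.006],
])

```text
time: 12.95
position: [0.5722, -0.0695, 0.1858]
tcp_rot: [0.736, 2.261, -0.307]
force: [-0.2, 0.2, -1.8]
finger_gap: 0.0394
grasp_force: 45.0
```

```bash
python3 - <<'E'
from h import *
import pickle
S=vision.capture('scene');T=vision.capture('top');save(S,'s4');save(T,'t4')
s=read_state();print(s['position'],s['q'].round(3),s['force'],s['finger_gap'])
for k in(.065,.034): delta(*hang(144,k,0,(0,-.0027,0)))
a=cv2.imread('pics/s4.png');b=cv2.imread('pics/t4.png')
f=lambda i,x,y:cv2.resize(i[y:y+80,x:x+80],None,fx=5,fy=5,interpolation=cv2.INTER_CUBIC)
cv2.imwrite('pics/v4.png',np.hstack([f(a,165,160),f(b,290,165)]))
E
```

```text
[ 0.57173073 -0.06971354  0.18522707] [-0.014 -0.235  2.252 -0.809  0.602 -0.394] [-0.16559162 -0.04466178 -1.31883584] 0.03935800272086497
delta [-0.0014, 0.0016, -0.0011] [-0.0033, -0.0015, -0.0003] rows 0.047617649393811 0.024291844588887952
delta [-0.0014, 0.0017, 0.0299] [-0.0033, -0.0015, -0.0003] rows 0.5992209965975828 0.024291844588887952
```

View pics/v4.png

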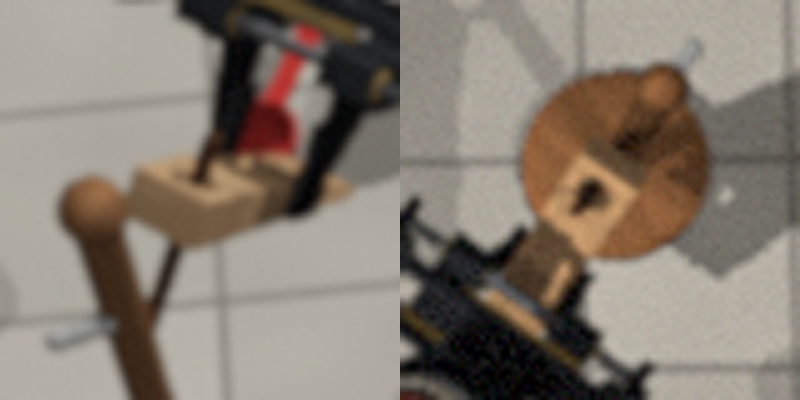

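The arm passes cleanly through the hole (scene crop ≈ (205,165); top crop ≈ (585,195)). Now I slide it down to the post.

Call:
arm_command([
  [0,0,0,0.005,0,0,0],
  [0,0,0,0.01,0,0,0],
  [0,0,0,0.015,0,0,0],
  [0,0,0,0.02,0,0,0],
  [0,0,0,0.023,0,0,0],
  [0,0,0,0.026,0,0,0],
  [0,0,0,0.026,0,0,0],
])

```text
time: 13.75
position: [0.5866, -0.0803, 0.1675]
tcp_rot: [0.737, 2.261, -0.307]
force: [-0.1, 0.3, -1.2]
finger_gap: 0.0396
grasp_force: 45.0
```

Call:
arm_command([
  [0,0,0,0.001,0,0,0],
  [0,0,0,0.002,0,0,0],
  [0,0,0,0.003,0,0,0],
  [0,0,0,0.004,0,0,0],
  [0,0,0,0.004,0,0,0],
])

```text
time: 14.25
position: [0.589, -0.0818, 0.165]
tcp_rot: [0.737, 2.261, -0.307]
force: [0.6, -0.6, -0.6]
finger_gap: 0.0396
grasp_force: 45.0
```

```bash
python3 - <<'E'
from h import *
s=read_state();r=R.from_rotvec(s['tcp_rot']);b,z,h=peg(144);b=b+[0,-.0027,0]
d=s['position']+r.apply(HT)-b;print('s',d@z,'off',(d-z*(d@z)).round(4),s['force'].round(2))
for k,t in((.033,8),(.031,14)): delta(*hang(144,k,t,(0,-.0027,0)))
E
```

```text
s 0.03465896917694255 off [-0.0012 -0.0007 -0.0005] [ 0.59 -0.58 -0.62]
delta [-0.0027, 0.0013, 0.012] [-0.0024, -0.14, -0.0004] rows 0.24795329599896002 0.9337214497488814
delta [-0.005, 0.0013, 0.0216] [-0.0024, -0.2447, -0.0002] rows 0.443889370185019 1.6321482086465793
```

Call:
arm_command([
  [0,-0.001,0,0.004,0,-0.05,0],
  [0,-0.002,0,0.008,0,-0.1,0],
  [0,-0.003,0.001,0.012,0,-0.14,0],
  [0,-0.004,0.001,0.016,0,-0.18,0],
  [0,-0.0045,0.001,0.019,0,-0.215,0],
  [0,-0.005,0.001,0.0215,0,-0.245,0],
  [0,-0.005,0.001,0.0215,0,-0.245,0],
])

```text
time: 14.95
position: [0.5888, -0.0882, 0.1788]
tcp_rot: [0.679, 2.126, -0.348]
force: [-11.2, 19.3, -26.5]
finger_gap: 0.04
grasp_force: 45.3
```

```bash
python3 - <<'E'
from h import *
s=read_state();r=R.from_rotvec(s['tcp_rot']);b,z,h=peg(144);b=b+[0,-.0027,0]
d=s['position']+r.apply(HT)-b;print('s',d@z,'off',(d-z*(d@z)).round(4),s['force'].round(2),s['q'].round(3))
E
```

```text
s 0.052702068263347106 off [ 0.002  -0.0087  0.0067] [-11.16  19.26 -26.53] [-0.017 -0.18   2.305 -1.235  0.506  0.007]
```

Tilting hit joint 4's limit, so I back off to the untilted pose.

```bash
python3 - <<'E'
from h import *
delta(*hang(144,.040,0,(0,-.0027,0)));delta(*hang(144,.05,0,(0,-.0027,0)))
s=read_state();b,z,h=peg(144);r=R.from_rotvec(s['tcp_rot']);w=-r.as_matrix()[:,2];print('ang',np.degrees(np.arccos(w@z)),w,s['finger_gap'])
E
```

```text
delta [0.0117, 0.0066, 0.0002] [0.0029, 0.1465, 0.0088] rows 0.26803906950736267 0.9791473827044597
delta [0.0102, 0.0066, -0.0097] [0.0029, 0.1465, 0.0088] rows 0.3116133443593651 0.9791473827044597
ang 8.395655839310221 [-0.65149847  0.46899612  0.59631567] 0.040049029536958235
```

Call:
arm_command([
  [0,0.0025,0.0015,-0.002,0,0.04,0],
  [0,0.005,0.003,-0.005,0,0.08,0.004],
  [0,0.0075,0.005,-0.007,0.002,0.12,0.008],
  [0,0.01,0.0065,-0.0095,0.003,0.146,0.009],
  [0,0.01,0.0065,-0.0095,0.003,0.146,0.009],
])

```text
time: 15.45
position: [0.5855, -0.0789, 0.1847]
tcp_rot: [0.741, 2.248, -0.31]
force: [-6.0, 5.7, -10.2]
finger_gap: 0.0397
grasp_force: 44.3
```

```bash
python3 - <<'E'
from h import *
s=read_state();r=R.from_rotvec(s['tcp_rot']);b,z,h=peg(144);b=b+[0,-.0027,0]
d=s['position']+r.apply(HT)-b;print('s',d@z,'off',(d-z*(d@z)).round(4),s['force'].round(2),s['q'].round(3))
delta(*hang(144,.04,0,(0,-.0027,0)))
E
```

```text
s 0.052614685747737325 off [ 0.0048 -0.0052  0.0069] [ -5.96   5.75 -10.21] [-0.032 -0.199  2.23  -0.837  0.577 -0.37 ]
delta [0.01, 0.0009, 0.0117] [-0.0046, 0.0108, -0.0068] rows 0.30892551937844637 0.09034860584764194
```

Call:
arm_command([
  [0,0.003,0,0.001,0,0.003,0],
  [0,0.006,0.0005,0.002,0,0.006,-0.003],
  [0,0.009,0.001,0.004,-0.004,0.01,-0.006],
  [0,0.01,0.001,0.006,-0.004,0.01,-0.006],
  [0,0.01,0.001,0.006,-0.004,0.01,-0.006],
])

```text
time: 15.95
position: [0.5887, -0.0769, 0.1793]
tcp_rot: [0.732, 2.249, -0.301]
force: [-0.6, 1.9, -1.0]
finger_gap: 0.0396
grasp_force: 44.3
```

```bash
python3 - <<'E'
from h import *
s=read_state();r=R.from_rotvec(s['tcp_rot']);b,z,h=peg(144);b=b+[0,-.0027,0]
d=s['position']+r.apply(HT)-b;print('s',d@z,'off',(d-z*(d@z)).round(4),s['force'].round(2),s['q'].round(3))
S=vision.capture('scene');T=vision.capture('top');save(S,'s5');save(T,'t5')
print([tuple(proj(S,s['position']+r.apply(HT+np.array(t))).round(1)) for t in((-.02,-.02,-.012),(-.02,-.02,.012),(-.02,.02,.012),(.0,0,-.012))])
a=cv2.imread('pics/s5.png');b=cv2.imread('pics/t5.png')
f=lambda i,x,y:cv2.resize(i[y:y+80,x:x+80],None,fx=5,fy=5,interpolation=cv2.INTER_CUBIC)
cv2.imwrite('pics/v5.png',np.hstack([f(a,175,165),f(b,290,165)]))
E
```

```text
s 0.04784542001369947 off [ 0.0054 -0.0011  0.005 ] [-0.56  1.89 -1.03] [-0.033 -0.186  2.231 -0.849  0.558 -0.36 ]
[(np.float64(187.9), np.float64(200.5)), (np.float64(184.8), np.float64(210.2)), (np.float64(199.8), np.float64(217.7)), (np.float64(199.9), np.float64(202.9))]
```

View pics/v5.png

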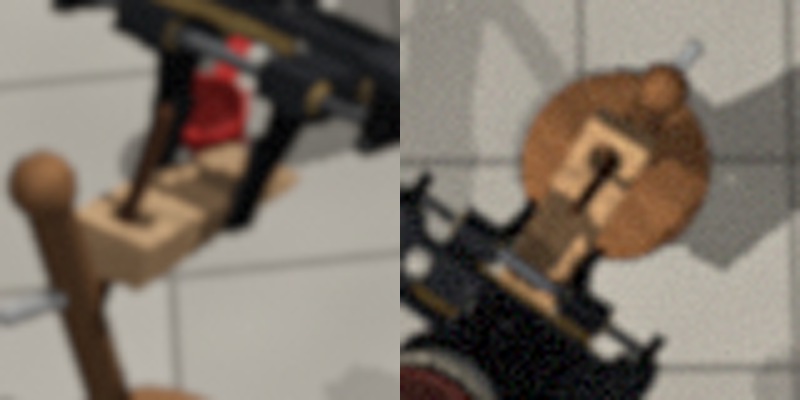

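The wedge has turned slightly in the pads. Its hole now sits low on the arm (scene crop ≈ (135,212), about 34 mm along it), with the block's back edge at the post. I'll release here.

Call:
arm_command([
  [0.5,0,0,0,0,0,0],
  [0.6,0,0,0,0,0,0],
  [0.7,0,0,0,0,0,0],
  [0.8,0,0,0,0,0,0],
  [0.9,0,0,0,0,0,0],
  [1,0,0,0,0,0,0],
  [1,0,0,0,0,0,0],
  [1,0,0,0,0,0,0],
  [1,0,0,0,0,0,0],
  [1,0,0,0,0,0,0],
])

```text
time: 17.05
position: [0.5879, -0.0769, 0.1784]
tcp_rot: [0.733, 2.25, -0.302]
force: [0.0, -0.1, 0.3]
finger_gap: 0.0865
grasp_force: 0.0
```

```bash
python3 - <<'E'
from h import *
S=vision.capture('scene');T=vision.capture('top');save(S,'s6');save(T,'t6');print(read_state()['force'],read_state()['finger_gap'])
a=cv2.imread('pics/s6.png');b=cv2.imread('pics/t6.png')
f=lambda i,x,y:cv2.resize(i[y:y+80,x:x+80],None,fx=5,fy=5,interpolation=cv2.INTER_CUBIC)
cv2.imwrite('pics/v6.png',np.hstack([f(a,175,180),f(b,290,165)]))
E
```

```text
[ 0.00766592 -0.58926908 -0.29875367] 0.08695550855789813
```

View pics/v6.png

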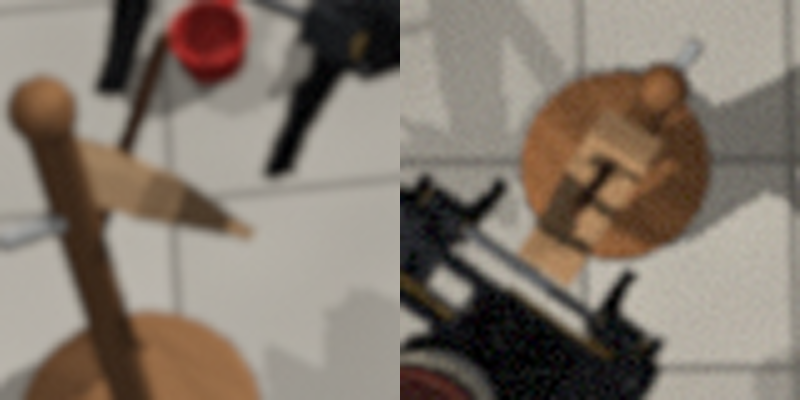

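Both crops show the wedge hanging at the post, thin end down (tip ≈ (245,235) in the scene crop), free of the fingers. I'll withdraw along the arm's direction.

Call:
arm_command([
  [1,0,0,-0.008,0,0,0],
  [1,0,0,-0.02,0,0,0],
  [1,0,0,-0.04,0,0,0],
  [1,0,0,-0.06,0,0,0],
  [1,0,0,-0.08,0,0,0],
  [1,0,0,-0.1,0,0,0],
  [1,0,0,-0.12,0,0,0],
  [1,0,0,-0.135,0,0,0],
  [1,0,0,-0.14,0,0,0],
  [1,0,0,-0.14,0,0,0],
])

```text
time: 18.15
position: [0.5069, -0.018, 0.2774]
tcp_rot: [0.732, 2.249, -0.3]
force: [0.8, 0.1, -0.0]
finger_gap: 0.0868
grasp_force: 0.0
```

```bash
python3 - <<'E'
from h import *
s=read_state();S=vision.capture('scene');T=vision.capture('top');W=vision.capture('wrist');save(S,'s7');save(W,'w7');save(T,'t7');print(s['position'],s['force'],s['q'].round(2))
b,z,h=peg(144)
print([tuple(proj(T,b+k*z).round(1)) for k in(0,.02,.03,.04,.05)],[tuple(proj(S,b+k*z).round(1)) for k in(0,.02,.03,.04,.05)])
a=cv2.imread('pics/s7.png');b=cv2.imread('pics/t7.png')
f=lambda i,x,y:cv2.resize(i[y:y+50,x:x+50],None,fx=8,fy=8,interpolation=cv2.INTER_CUBIC)
cv2.imwrite('pics/v7.png',np.hstack([f(a,180,195),f(b,305,175)]))
E
```

```text
[ 0.50687775 -0.01803818  0.27741246] [ 0.79888591  0.09610962 -0.03151598] [ 0.15 -0.53  2.28 -0.69  0.89 -0.48]
[(np.float64(336.0), np.float64(191.8)), (np.float64(333.7), np.float64(194.8)), (np.float64(332.6), np.float64(196.3)), (np.float64(331.5), np.float64(197.9)), (np.float64(330.3), np.float64(199.4))] [(np.float64(194.0), np.float64(225.5)), (np.float64(196.6), np.float64(217.7)), (np.float64(197.9), np.float64(213.8)), (np.float64(199.2), np.float64(209.9)), (np.float64(200.5), np.float64(205.9))]
```

View pics/v7.png

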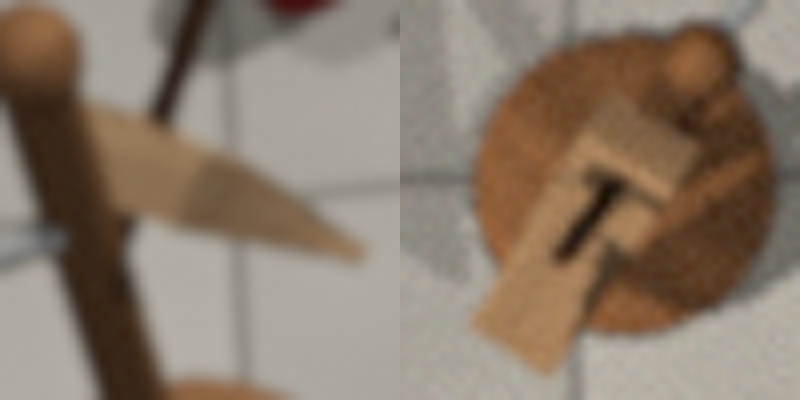

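The wedge hangs with its block against the post. The arm enters the hole at ≈ 40 mm and leaves at ≈ 10 mm along its length, so the hole centre is at ≈ 25–30 mm. I'll let it settle briefly, then hand in.

Call:
arm_command([
  [1,0,0,0,0,0,0],
  [1,0,0,0,0,0,0],
  [1,0,0,0,0,0,0],
  [1,0,0,0,0,0,0],
  [1,0,0,0,0,0,0],
  [1,0,0,0,0,0,0],
  [1,0,0,0,0,0,0],
  [1,0,0,0,0,0,0],
  [1,0,0,0,0,0,0],
  [1,0,0,0,0,0,0],
])

```text
time: 19.3
position: [0.5067, -0.0185, 0.2764]
tcp_rot: [0.733, 2.25, -0.302]
force: [-0.5, -0.1, 0.4]
finger_gap: 0.087
grasp_force: 0.0
```

```bash
python3 - <<'E'
from h import *
a=cv2.imread('pics/s7.png').astype(int);S=vision.capture('scene');d=np.abs(S['frame'][195:245,180:240,::-1].astype(int)-a[195:245,180:240]).max(2);print((d>40).sum())
print(bot.job_done())
E
```

```text
0
the job is handed in; nothing more can be done
None
```

I handed the job in at about 19 s (no verdict came back): the board is down, and the wedge hangs still by its hole on the long arm, against the post with its thin end down and its hole about 25–30 mm along the arm by the camera views; one try at tilting it there stopped at joint 4's limit, pressed the wedge on the arm with about 35 N at the wrist and was backed off.

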